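# Slide a find under the copy-stand hood and take its picture

### The arm

A 6-joint arm with a two-finger parallel gripper is mounted at the origin on the work surface. World frame = base frame: x ahead of the robot, y to its left, z up, the work surface at z = 0. Lengths are in m, angles in rad, forces in N, time in s.
With the tool pointing down it reaches from about 0.35 to 0.875 m from the base axis. Payload 15.5 kg.
Tool frame: the origin (TCP) lies midway between the tips of the shut fingers; the grasp point (between the pads) lies 19 mm behind it; z points along the fingers, y is the line along which they close (so a half turn about z gives the same grasp; the last joint's range is limited). The gripper opens to 85 mm and grips with 20 to 120 N. Pads are 22 mm wide; open, the fingers measure 114 mm over their backs; the gripper's body (76 mm by 85 mm) begins 54 mm behind the grasp point. The pads swing forward as they close: fully open they stand 13 mm farther back than shut.
Start: joints at [1.123, 0.494, 1.345, -0, 1.302, -0.096], TCP at [0.216, 0.587, 0.231] pointing down, gripper open.
Joint ranges: [-2.91, 2.91], [-0.82, 2.16], [0.22, 2.67], [-1.22, 4.37], [0.12, 2.79], [-3.08, 3.08]. Speed limits (rad/s): [1.89, 1.89, 2.57, 3.01, 3.01, 3.01].

### API

Orientations are given as a unit quaternion [w, x, y, z].
In Python, from bench import * gives the robot as it stands.
- The arm moves only by the tool drive_tool, never from a script. Its argument "plan" is a list of rows, each an object of numbers: "tx", "ty", "tz": the shift along the world's x, y, z in mm; "spin": the turn about the world's z in degrees. A call has 1 to 10 rows; each row shifts and turns the commanded pose from where the row before left it; what a row does not reach is not made up. A row lasts 1/12 s, in which the tool goes at most 41.7 mm and 7.16 degrees, less where a joint would pass 70% of its speed; a pose out of reach is approached as far as the arm can. A call with a gripper value outside its range is refused whole. "claw" is the opening in per cent of the stroke, from 0 (shut) to 100 (fully open), set as the call begins (left out, the last holds). The fingers move at their own pace and stop on an object; the grip force is fixed at half the most. Time passes only in rows, so rows that do not move let the fingers close. It gives the time, the measured TCP pose, the force, the opening and the grip force at its end, in the units of the state.
- sense(): the state, without advancing time (a new reading comes with each control period).
- camera(name): name is "side" or "top" or "wrist"; returns a dict with "pixels" (420x560x3 uint8, red, green, blue), "depth" (420x560 float32, m along the optical axis (not along the pixel's ray), 0 where there is no reading), "mtx" (3x3 intrinsics, pixels), "world_to_cam" (4x4, takes a point from world to camera coordinates). Camera axes: x right, y up, looking along -z (the intrinsics and any distortion apply to the point x, -y, -z); pixel columns grow to the right and rows downward; lengths in m; the calibration is good to about 2 mm. A picture is of the moment at which its call begins.
- job_done(): hands the job in; it is judged then, once.
The state is a dict: "time_s": time; "qpos": joint angles; "qvel": joint speeds; "joint_efforts": joint torques, N m; "tcp_pos": TCP position; "tool_rot": TCP orientation; "wrist_force": force on the tool from outside, world axes, zero at the start; "ft_torque": the same for the moment, N m; "gripper_width": finger opening in m; "grasp_force": force on a finger pad.
Only numpy, scipy, OpenCV 4.12 (cv2) and the standard library are available. Lean on these libraries where they do the work, as an engineer would, in place of code of your own. Each camera call takes 0.05 s, during which the arm holds its last target. There are 200 camera calls.

### The job

Photograph the clay jar: without lifting the white tray off the grey board, slide it with the jar standing on its black spot between the guide rails and under the lamp hood until it is fully home against the end stop. Then press the red shutter button to its halfway stop, pause there for a second, press it fully down, and let go. Do not take the picture before the tray is home, do not bump the hood or the camera, and leave the other things on the table alone.

Things in the scene. Friction and masses are not known exactly. Their poses are not given: they have to be found in the camera images.
- stand: Copy stand, fixed: grey board 420 (x) x 260 (y) x 12 mm; origin at the centre of its underside, on the table; z up; x points along the guide rails, away from the robot, to the end stop. Rails: two aluminium bars 14 mm high above the board, inner faces at y = +-48 mm, from x = 36 to 154 mm. End stop: a bar just as high across the rails, its face at x = 150 mm.
- home (a point): Point on top of the stand's board (12 mm above the table), at x = 90 mm, y = 0 in the stand's frame, axes as the stand's: the tray's origin and axes lie here when it is fully home against the end stop.
- tray: Loose white tray plate 120 (x) x 90 (y) x 10 mm, 0.3 kg, with a slick underside, on the board before the mouth, turned up to 0.3 rad from the rails; origin at the centre of its underside, x to the end that goes in first. Handle: blue upright blade 30 (x) x 12 (y) mm, centred at x = -42, y = 0, from 10 to 60 mm above the underside.
- grip (a point): Middle of the blade, 45 mm above the tray's underside; axes as the tray's; fingers close along y. With the tray home it is only 8 mm before the hood's near edge and 118 mm below its underside, so a hand straight above would hit the hood: there tilt the tool 25 to 45 degrees, the hand leaning back towards the robot. Farther out an upright hand fits too.
- spot (a point): Centre of the black spot (52 mm across) on top of the tray, at x = +24, y = 0, 10 mm above its underside.
- jar: Loose terracotta jar, 100 mm tall, 50 mm across at the belly, foot 38 mm across, about 0.14 kg, standing on the tray's black spot; origin at the centre of its foot, z up its axis.
- shutter_top (a point): Centre of the top of the red shutter button (32 mm across, facing up), on a fixed black release box 100 x 75 x 36 mm beside the stand, left or right of it. At rest the top is 58 mm above the table; it moves with the button.
- shutter_half (a joint): First stage of the shutter button, m: 0 at rest, 0.006 at the halfway stop; a soft spring, 1 N rising to 3 N. It is at its stop before the second stage gives.
- shutter_full (a joint): Second stage of the shutter button, m: 0 until pushed with 8 N, 0.006 fully down at 12 N (the button's top is then 12 mm below its rest height). Both stages spring back when let go. Being pushed past 0.003 takes the picture.
- meter: Loose grey light meter 100 x 70 x 38 mm, bystander, on the other side of the stand from the release box; origin at the centre of its underside.
- scale_bar: Loose black and white scale bar 72 x 16 x 8 mm, bystander, lying on the stand's board near its left edge; origin at the centre of its underside.
- hood: White lamp hood, fixed on the stand, same origin and axes as the stand: a flat frame 240 mm wide (y), 16 mm thick, underside 175 mm above the table, from stand x = 56 mm (near edge) to x = 206 mm, with an open window (x 84 to 178, y +-90 mm), on two thin legs at its far corners.
- camera: Black camera above the hood, fixed on the stand, same origin and axes as the stand: body 85 (x) x 130 (y) mm, centred at stand x = 112, y = 0, lens 280 mm above the table, looking down. Its steel column (radius 13, 440 mm tall) stands at stand x = 185, y = 105 mm.
- mouth (a point): Middle of the flared mouth of the guide rails, on the board (stand x = 10 mm, y = 0): here the gap is about 135 mm wide; it narrows to the rails' 96 mm at stand x = 36 mm.
- lens_cap: Loose black lens cap, disc 60 mm across, 12 mm high, bystander, lying on the stand's board near its right edge; origin at the centre of its underside.
There are look-alikes about, which are no part of the job. Leave any orange look-alike of the tray alone.

How it is judged:
By the outcome, as a careful person would: the job done as asked, in the order asked, and still so for the second after the job is handed in, with the robot touching nothing.
It also fails if it takes over 64 s, if anything falls off the work surface, if the arm or the gripper's body presses on something with over 40 N, if the wrist force passes 120 N, or if a joint passes its speed limit or range.

## Working session

There is one attempt and no reset: what is moved stays moved. The work goes in short steps, Python scripts to look and compute and a tool call to move; the robot and the scene stay as the last step left them, time stands still between calls to the robot, and variables do not carry over. Pictures are saved under pics/ and viewed, at most 10 in all, crops included, and the job is handed in when it is done.

Besides the shell and the picture viewer there is one more tool, called after ">>>" as name(argument=value, ...), one argument or row to a line, values as JSON. drive_tool: Moves the arm, as the interface text tells. Its arguments: {"type":"object","properties":{"plan":{"type":"array"},"claw":{"type":"number"}},"required":["plan"]}

```bash
ls; mkdir -p pics
python3 - <<'E'
from bench import *
import cv2,numpy as np
for n in("top","side"):
    c=camera(n); cv2.imwrite(f"pics/{n}0.png",c["pixels"][:,:,::-1]); np.savez(f"{n}0.npz",**c)
    print(n,c["mtx"].round(1).tolist(),c["world_to_cam"].round(3).tolist(),c.keys())
print(sense())
E
```

```text
pics
top [[403.1, 0.0, 277.4], [0.0, 403.1, 211.9], [0.0, 0.0, 1.0]] [[-0.015, -1.0, -0.017, 0.043], [0.988, -0.017, 0.153, -0.59], [-0.153, -0.014, 0.988, -0.753], [0.0, 0.0, 0.0, 1.0]] dict_keys(['pixels', 'depth', 'mtx', 'world_to_cam'])
side [[408.7, 0.0, 286.8], [0.0, 408.7, 209.3], [0.0, 0.0, 1.0]] [[-0.972, -0.235, -0.011, 0.598], [0.176, -0.756, 0.631, -0.11], [-0.157, 0.611, 0.776, -0.785], [0.0, 0.0, 0.0, 1.0]] dict_keys(['pixels', 'depth', 'mtx', 'world_to_cam'])
{'time_s': 0.1, 'qpos': array([ 1.12246190e+00,  4.94100554e-01,  1.34610672e+00, -5.17963894e-06,
        1.30254012e+00, -9.54800342e-02]), 'qvel': array([ 0.00100314, -0.00167099, -0.00245993,  0.00291916, -0.00196344,
        0.00064891]), 'joint_efforts': array([ 2.23383242e-03, -8.83587885e+01, -3.84569049e+01, -3.21749012e-04,
        5.00866430e-03,  6.23432425e-05]), 'tcp_pos': array([0.2158171 , 0.58617465, 0.23075992]), 'tool_rot': array([-1.52659522e-04,  1.75512650e-01,  9.84477007e-01, -5.56831307e-04]), 'wrist_force': array([ 0.31642114, -0.61681721,  0.17603709]), 'ft_torque': array([-6.22981668e-07, -5.14465527e-02,  5.17230637e-02]), 'grasp_force': 0.0, 'gripper_width': 0.08567839539751358}
```

View pics/top0.png

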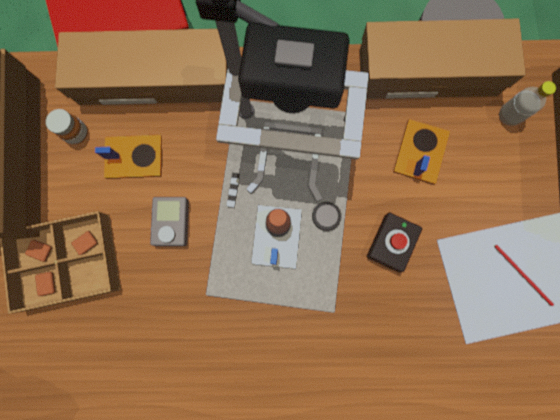

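View pics/side0.png

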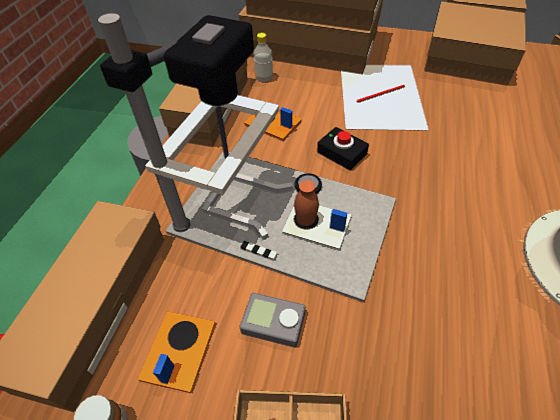

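The top view shows the tray at about (277,237), with its blue handle at (274,257) and the jar at (278,222). The board's near corners are at (209,294) and (335,311), the hood bar is near y≈140, and the release box with the red button is at (399,242), to the robot's right. The orange plates are decoys. Next I'll measure these by depth.

```bash
cat > h.py <<'E'
import numpy as np,cv2
def cloud(c):
    d=c["depth"];v,u=np.indices(d.shape);K=c["mtx"]
    P=np.stack([(u-K[0,2])/K[0,0]*d,-(v-K[1,2])/K[1,1]*d,-d],-1)
    T=np.linalg.inv(c["world_to_cam"]);W=P@T[:3,:3].T+T[:3,3];W[d<=0]=np.nan
    return W,cv2.cvtColor(c["pixels"],cv2.COLOR_RGB2HSV).astype(int)
def big(m):
    n,l,s,_=cv2.connectedComponentsWithStats(m.astype(np.uint8));return l==1+s[1:,4].argmax()
def rect(P):
    r=cv2.minAreaRect((P[:,:2]*1000).astype(np.float32));return np.round(r[0],1),np.round(r[1],1),round(r[2],1)
def report(c):
    W,H=cloud(c);x,y,z=W[...,0],W[...,1],W[...,2];h,s,v=H[...,0],H[...,1],H[...,2]
    near=(y<.25)&(y>-.30)&(x>.3)&(x<.95)
    f=lambda n,m:(lambda P:print(n,len(P),"med z",round(np.median(P[:,2])*1000,1),"mean",(P.mean(0)*1000).round(1),rect(P)))(W[big(m)])
    nb=near&(abs(y-0)<.12)
    f("blue",nb&(h>100)&(h<130)&(s>120)&(z>.03)&(x<.75))
    f("bluetop",nb&(h>100)&(h<130)&(s>120)&(z>.066)&(z<.08)&(x<.75))
    f("tray",nb&(z>.017)&(z<.028)&(s<60)&(v>150)&(x<.8))
    f("board",near&(z>.006)&(z<.017)&(s<70))
    f("hood",near&(z>.185)&(z<.197)&(s<60)&(v>110))
    f("red",near&(y<-.1)&((h<6)|(h>174))&(s>150)&(z>.05)&(z<.07))
    f("jar",nb&((h<15)|(h>170))&(s>90)&(z>.03)&(z<.14)&(x<.85))
    f("jartop",nb&((h<15)|(h>170))&(s>90)&(z>.115)&(z<.14)&(x<.85))
    f("rails",nb&(z>.0215)&(z<.032)&(x>.65))
E
python3 - <<'E'
import numpy as np;from h import *
for n in("top","side"):
    print(n)
    try: report(dict(np.load(n+"0.npz")))
    except Exception as e: print(e)
E
```

```text
top
blue 73 med z 73.5 mean [502.4  41.   73.6] (array([502.6,  41.4]), array([ 9.4, 26.2]), 88.7)
bluetop 73 med z 73.5 mean [502.4  41.   73.6] (array([502.6,  41.4]), array([ 9.4, 26.2]), 88.7)
tray 1792 med z 23.6 mean [538.9  37.8  23.6] (array([546.6,  36.4]), array([ 90. , 123.5]), 82.9)
board 15047 med z 13.6 mean [560.7  31.2  13.5] (array([569.2,  29.4]), array([259.8, 318.1]), 81.6)
hood 4546 med z 192.5 mean [718.4  -3.8 192.5] (array([748.2,   2.8]), array([240.2, 150.9]), 81.5)
red 187 med z 59.4 mean [ 528.3 -197.9   59.2] (array([ 528.3, -198.6]), array([26.9, 28.2]), 17.4)
jar 443 med z 102.3 mean [564.5  32.1 107.1] (array([566. ,  31.9]), array([41.5, 38.1]), 88.5)
jartop 213 med z 123.5 mean [569.9  32.2 123.5] (array([569.5,  32.1]), array([26.8, 28.9]), 89.1)
rails 347 med z 27.5 mean [ 7.715e+02 -2.000e-01  2.740e+01] (array([ 7.7e+02, -4.0e-01]), array([119.8,  17.7]), 81.8)
side
blue 261 med z 59.1 mean [501.3  44.3  57.1] (array([501.5,  41.1]), array([13.9, 28.9]), 85.5)
bluetop 101 med z 71.4 mean [501.5  42.   70.9] (array([501.6,  41.1]), array([13.9, 28.6]), 85.5)
tray 1061 med z 21.9 mean [541.4  52.   21.9] (array([543.8,  35.4]), array([ 90.4, 120.1]), 82.2)
board 14380 med z 11.8 mean [592.1  48.3  11.8] (array([617.2,  20.9]), array([262.2, 419.2]), 81.5)
hood 3271 med z 190.6 mean [737.7  25.7 190.5] (array([747.4,   1.4]), array([241.8, 151.4]), 81.6)
red 122 med z 57.4 mean [ 527.3 -197.4   57.1] (array([ 528.2, -199.2]), array([29.9, 30.6]), 47.1)
jar 812 med z 88.8 mean [566.   42.7  86.7] (array([566.4,  36. ]), array([46. , 39.2]), 34.3)
jartop 170 med z 121.7 mean [568.3  32.1 121.5] (array([568.4,  30.9]), array([28.1, 30.5]), 12.5)
rails 453 med z 25.4 mean [725.1  56.4  25.2] (array([713.4,  47.4]), array([ 51.3, 142.4]), 76.7)
```

>>> drive_tool(
  plan=[
    {"tx": 14,"ty": -27,"spin": 1.3},
    {"tx": 14,"ty": -27,"spin": 1.3},
    {"tx": 14,"ty": -27,"spin": 1.3},
    {"tx": 14,"ty": -27,"spin": 1.3},
    {"tx": 14,"ty": -27,"spin": 1.3},
    {"tx": 14,"ty": -27,"spin": 1.3},
    {"tx": 14,"ty": -27,"spin": 1.3},
    {"tx": 14,"ty": -27,"spin": 1.3},
    {"tx": 14,"ty": -27,"spin": 1.3},
    {"tx": 14,"ty": -27,"spin": 1.3},
  ],
  claw=70,
)

```text
schema error: expected keys tx, ty, tz, spin
```

>>> drive_tool(
  plan=[
    {"tx": 14,"ty": -27},
    {"tx": 14,"ty": -27},
    {"tx": 14,"ty": -27},
    {"tx": 14,"ty": -27},
    {"tx": 14,"ty": -27},
    {"tx": 14,"ty": -27},
    {"tx": 14,"ty": -27,"tz": -15},
    {"tx": 14,"ty": -27,"tz": -15},
    {"tx": 14,"ty": -27,"tz": -15},
    {"tx": 0,"ty": 0,"tz": -15},
  ],
)

```text
schema error: expected keys tx, ty, tz, spin
```

All keys are required in every row.

>>> drive_tool(
  plan=[
    {"tx": 14,"ty": -27,"tz": 0,"spin": 1.3},
    {"tx": 14,"ty": -27,"tz": 0,"spin": 1.3},
    {"tx": 14,"ty": -27,"tz": 0,"spin": 1.3},
    {"tx": 14,"ty": -27,"tz": 0,"spin": 1.3},
    {"tx": 14,"ty": -27,"tz": 0,"spin": 1.3},
    {"tx": 14,"ty": -27,"tz": 0,"spin": 1.3},
    {"tx": 14,"ty": -27,"tz": 0,"spin": 1.3},
    {"tx": 14,"ty": -27,"tz": 0,"spin": 1.3},
    {"tx": 14,"ty": -27,"tz": 0,"spin": 1.3},
    {"tx": 14,"ty": -27,"tz": 0,"spin": 1.2},
  ],
  claw=70,
)

```text
time_s: 0.93
tcp_pos: [0.3562, 0.3151, 0.2311]
tool_rot: [-0.0, 0.063, 0.998, -0.0]
wrist_force: [-0.0, -0.0, 0.5]
gripper_width: 0.0599
grasp_force: 0.0
```

>>> drive_tool(
  plan=[
    {"tx": 14,"ty": -27,"tz": 0,"spin": 0},
    {"tx": 14,"ty": -27,"tz": 0,"spin": 0},
    {"tx": 14,"ty": -27,"tz": 0,"spin": 0},
    {"tx": 14,"ty": -27,"tz": 0,"spin": 0},
    {"tx": 14,"ty": -27,"tz": 0,"spin": 0},
    {"tx": 14,"ty": -27,"tz": 0,"spin": 0},
    {"tx": 14,"ty": -27,"tz": 0,"spin": 0},
    {"tx": 14,"ty": -27,"tz": 0,"spin": 0},
    {"tx": 14,"ty": -27,"tz": 0,"spin": 0},
    {"tx": 14,"ty": -27,"tz": 0,"spin": 0},
  ],
)

```text
time_s: 1.77
tcp_pos: [0.4962, 0.045, 0.2311]
tool_rot: [-0.0, 0.064, 0.998, 0.0]
wrist_force: [0.8, 0.4, 0.3]
gripper_width: 0.0598
grasp_force: 0.0
```

>>> drive_tool(
  plan=[
    {"tx": 1,"ty": -3,"tz": -20,"spin": 0},
    {"tx": 0,"ty": 0,"tz": -25,"spin": 0},
    {"tx": 0,"ty": 0,"tz": -25,"spin": 0},
    {"tx": 0,"ty": 0,"tz": -25,"spin": 0},
    {"tx": 0,"ty": 0,"tz": -22,"spin": 0},
    {"tx": 0,"ty": 0,"tz": -20,"spin": 0},
    {"tx": 0,"ty": 0,"tz": -20,"spin": 0},
    {"tx": 0,"ty": 0,"tz": -16,"spin": 0},
    {"tx": 0,"ty": 0,"tz": -16,"spin": 0},
    {"tx": 0,"ty": 0,"tz": 0,"spin": 0},
  ],
)

```text
time_s: 2.6
tcp_pos: [0.4955, 0.0435, 0.0399]
tool_rot: [-0.002, 0.064, 0.998, -0.0]
wrist_force: [-1.8, 0.1, -0.0]
gripper_width: 0.0596
grasp_force: 0.0
```

Run:
```python
from bench import *
import cv2,numpy as np
a=camera("side")["pixels"];b=camera("wrist")["pixels"]
cv2.imwrite("pics/s1.png",cv2.resize(np.hstack([a[60:340,120:480],b[:,:][::2,::2][:210,:280].repeat(1,0) if 0 else cv2.resize(b,(373,280))]),None,fx=1,fy=1)[:,:,::-1])
print(sense()["tcp_pos"])
```

```text
[0.4965845  0.04350407 0.04217389]
```

View pics/s1.png

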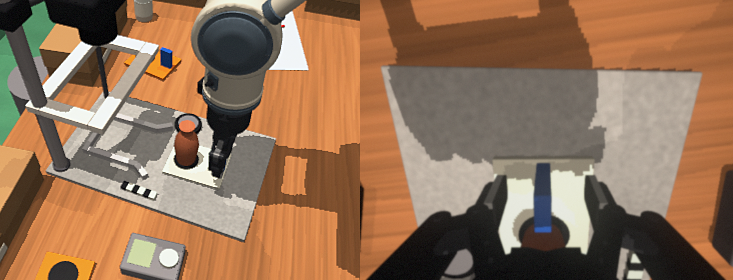

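The side view (left) shows the jar still upright at (186,145), with the hand clear behind it. The wrist view (right) has the blade at column 543, centred between the fingers at 505 and 582. I'll close the gripper now.

>>> drive_tool(
  plan=[
    {"tx": 0,"ty": 0,"tz": 0,"spin": 0},
    {"tx": 0,"ty": 0,"tz": 0,"spin": 0},
    {"tx": 0,"ty": 0,"tz": 0,"spin": 0},
    {"tx": 0,"ty": 0,"tz": 0,"spin": 0},
    {"tx": 0,"ty": 0,"tz": 0,"spin": 0},
    {"tx": 0,"ty": 0,"tz": 0,"spin": 0},
  ],
  claw=0,
)

```text
time_s: 3.2
tcp_pos: [0.4975, 0.0434, 0.0431]
tool_rot: [0.001, 0.064, 0.998, -0.0]
wrist_force: [-1.0, -2.2, 11.8]
gripper_width: 0.0108
grasp_force: 59.3
```

Run:
```python
from bench import *;from h import *
s=sense();print(s["tcp_pos"],s["gripper_width"],s["grasp_force"],s["wrist_force"])
try: report(camera("side"))
except Exception as e: print(e)
```

```text
[0.4974515  0.043412   0.04308367] 0.010778054462471058 59.33429002761841 [-1.02481189 -2.24054252 11.75355495]
blue 45 med z 37.0 mean [505.5  51.9  43.1] (array([500.2,  67. ]), array([26.8, 46.4]), 5.9)
attempt to get argmax of an empty sequence
```

>>> drive_tool(
  plan=[
    {"tx": 1,"ty": -0.4,"tz": 0,"spin": -0.1},
    {"tx": 2,"ty": -0.6,"tz": 0,"spin": -0.1},
    {"tx": 3,"ty": -0.8,"tz": 0,"spin": -0.1},
    {"tx": 4,"ty": -0.9,"tz": 0,"spin": -0.1},
    {"tx": 4,"ty": -0.9,"tz": 0,"spin": -0.1},
    {"tx": 4,"ty": -0.9,"tz": 0,"spin": -0.1},
    {"tx": 4,"ty": -0.9,"tz": 0,"spin": -0.2},
    {"tx": 4,"ty": -0.9,"tz": 0,"spin": -0.2},
    {"tx": 4,"ty": -0.9,"tz": 0,"spin": -0.2},
    {"tx": 4,"ty": -0.9,"tz": 0,"spin": 0},
  ],
)

```text
time_s: 4.08
tcp_pos: [0.5302, 0.0356, 0.0431]
tool_rot: [-0.001, 0.074, 0.997, 0.0]
wrist_force: [-8.6, 1.1, 18.8]
gripper_width: 0.0112
grasp_force: 60.4
```

Run:
```python
from bench import *;from h import *
c=camera("side");W,H=cloud(c);x,y,z=W[...,0],W[...,1],W[...,2];h,s,v=H[...,0],H[...,1],H[...,2]
t=W[big((abs(y)<.12)&(z>.017)&(z<.028)&(s<60)&(v>150)&(x<.8))];print(rect(t),np.median(t[:,2]))
j=W[big((abs(y)<.12)&((h<15)|(h>170))&(s>90)&(z>.115)&(z<.14)&(x<.85))];print("jar",rect(j))
print(sense()["tcp_pos"],sense()["tool_rot"])
cv2.imwrite("pics/s2.png",cv2.resize(c["pixels"][60:300,120:440],None,fx=1.6,fy=1.6)[:,:,::-1])
```

```text
(array([579.6,  28. ]), array([ 89.8, 114.4]), 81.2) 0.021902609998493472
jar (array([601.,  23.]), array([28.4, 29.8]), 12.7)
[0.53127384 0.03537992 0.04307727] [4.59980016e-05 7.42418497e-02 9.97240264e-01 4.31518949e-05]
```

View pics/s2.png

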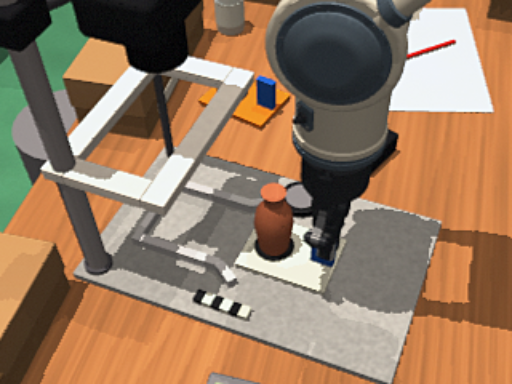

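The jar is still upright on its spot and the tray is aligned with the rails just short of the mouth. I'll keep sliding.

>>> drive_tool(
  plan=[
    {"tx": 2,"ty": -0.3,"tz": 0,"spin": 0},
    {"tx": 4,"ty": -0.6,"tz": 0,"spin": 0},
    {"tx": 4,"ty": -0.6,"tz": 0,"spin": 0},
    {"tx": 4,"ty": -0.6,"tz": 0,"spin": 0},
    {"tx": 4,"ty": -0.6,"tz": 0,"spin": 0},
    {"tx": 4,"ty": -0.6,"tz": 0,"spin": 0},
    {"tx": 4,"ty": -0.6,"tz": 0,"spin": 0},
    {"tx": 4,"ty": -0.6,"tz": 0,"spin": 0},
    {"tx": 4,"ty": -0.6,"tz": 0,"spin": 0},
    {"tx": 4,"ty": -0.6,"tz": 0,"spin": 0},
  ],
)

```text
time_s: 4.97
tcp_pos: [0.5684, 0.0299, 0.0431]
tool_rot: [-0.0, 0.074, 0.997, 0.0]
wrist_force: [-7.4, 1.8, 14.4]
gripper_width: 0.0107
grasp_force: 60.1
```

>>> drive_tool(
  plan=[
    {"tx": 4,"ty": -0.6,"tz": 0,"spin": 0},
    {"tx": 4,"ty": -0.6,"tz": 0,"spin": 0},
    {"tx": 4,"ty": -0.6,"tz": 0,"spin": 0},
    {"tx": 4,"ty": -0.6,"tz": 0,"spin": 0},
    {"tx": 4,"ty": -0.6,"tz": 0,"spin": 0},
    {"tx": 4,"ty": -0.6,"tz": 0,"spin": 0},
    {"tx": 4,"ty": -0.6,"tz": 0,"spin": 0},
    {"tx": 3,"ty": -0.5,"tz": 0,"spin": 0},
    {"tx": 2,"ty": -0.3,"tz": 0,"spin": 0},
    {"tx": 0,"ty": 0,"tz": 0,"spin": 0},
  ],
)

```text
time_s: 5.8
tcp_pos: [0.602, 0.0247, 0.0431]
tool_rot: [0.0, 0.074, 0.997, 0.0]
wrist_force: [-3.5, 0.0, 9.8]
gripper_width: 0.0112
grasp_force: 59.3
```

Run:
```python
from bench import *;from h import *
c=camera("side");W,H=cloud(c);x,y,z=W[...,0],W[...,1],W[...,2];h,s,v=H[...,0],H[...,1],H[...,2]
t=W[big((abs(y)<.12)&(z>.017)&(z<.024)&(s<60)&(v>120)&(x<.8))];print(rect(t),np.median(t[:,2]))
j=W[big((abs(y)<.12)&((h<15)|(h>170))&(s>90)&(z>.115)&(z<.14)&(x<.85))];print("jar",rect(j))
print(sense()["tcp_pos"],sense()["wrist_force"])
cv2.imwrite("pics/s3.png",cv2.resize(c["pixels"][60:300,120:440],None,fx=1.6,fy=1.6)[:,:,::-1])
```

```text
(array([648.5,  16.7]), array([ 91.5, 120.5]), 80.5) 0.021668614187271507
jar (array([671.8,  12.5]), array([27.2, 29.4]), 16.9)
[0.60200448 0.02476531 0.04305605] [-2.19177888  0.98438507  9.45200047]
```

View pics/s3.png

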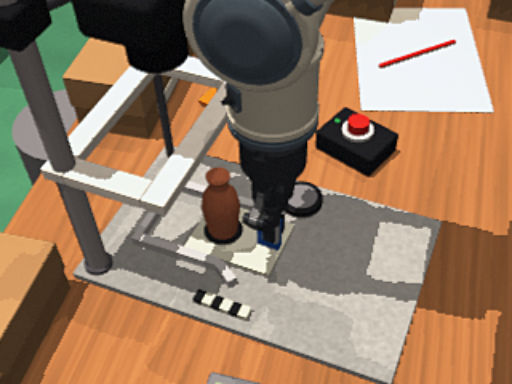

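The tray is between the rails with the jar upright at (220,205), and about 59 mm of travel remain. An upright gripping hand would hit the hood on that stretch. So I'll release, back off, turn 90° and push the blade's rear with the leading finger of the open gripper.

>>> drive_tool(
  plan=[
    {"tx": 0,"ty": 0,"tz": 0,"spin": 0},
    {"tx": 0,"ty": 0,"tz": 0,"spin": 0},
    {"tx": 0,"ty": 0,"tz": 0,"spin": 0},
    {"tx": 0,"ty": 0,"tz": 0,"spin": 0},
    {"tx": -10,"ty": 1.5,"tz": 0,"spin": 0},
    {"tx": -20,"ty": 3,"tz": 0,"spin": 0},
    {"tx": -20,"ty": 3,"tz": 0,"spin": 0},
    {"tx": -25,"ty": 3.7,"tz": 0,"spin": 0},
    {"tx": -25,"ty": 3.7,"tz": 0,"spin": 0},
    {"tx": -20,"ty": 3,"tz": 0,"spin": 0},
  ],
  claw=60,
)

```text
time_s: 6.68
tcp_pos: [0.48, 0.0428, 0.0423]
tool_rot: [-0.0, 0.074, 0.997, -0.0]
wrist_force: [0.6, 0.3, -0.6]
gripper_width: 0.0512
grasp_force: 0.0
```

Run:
```python
from bench import *
s=sense();print(s["qpos"],s["tcp_pos"])
```

```text
[-3.50231727e-02  5.90859814e-01  1.88146408e+00  2.52028118e-05
  6.70124436e-01 -1.45725600e+00] [0.47999004 0.04282417 0.04229768]
```

>>> drive_tool(
  plan=[
    {"tx": 0,"ty": 0,"tz": 0,"spin": -6.9},
    {"tx": 0,"ty": 0,"tz": 0,"spin": -6.9},
    {"tx": 0,"ty": 0,"tz": 0,"spin": -6.9},
    {"tx": 0,"ty": 0,"tz": 0,"spin": -6.9},
    {"tx": 0,"ty": 0,"tz": 0,"spin": -6.9},
    {"tx": 0,"ty": 0,"tz": 0,"spin": -6.9},
    {"tx": 0,"ty": 0,"tz": 0,"spin": -6.9},
    {"tx": 0,"ty": 0,"tz": 0,"spin": -6.9},
    {"tx": 0,"ty": 0,"tz": 0,"spin": -6.9},
    {"tx": 0,"ty": 0,"tz": 0,"spin": -6.9},
  ],
  claw=100,
)

```text
time_s: 7.52
tcp_pos: [0.482, 0.0426, 0.0423]
tool_rot: [0.0, 0.628, 0.778, 0.0]
wrist_force: [0.6, -0.1, -0.1]
gripper_width: 0.0853
grasp_force: 0.0
```

>>> drive_tool(
  plan=[
    {"tx": 0,"ty": 0,"tz": 0,"spin": -7},
    {"tx": 0,"ty": 0,"tz": 0,"spin": -7},
    {"tx": 0,"ty": 0,"tz": -8,"spin": -7},
    {"tx": 0,"ty": 0,"tz": -8,"spin": 0},
    {"tx": 0,"ty": 0,"tz": -6,"spin": 0},
    {"tx": 0,"ty": 0,"tz": 0,"spin": 0},
  ],
)

```text
time_s: 8.02
tcp_pos: [0.4813, 0.0426, 0.0191]
tool_rot: [-0.001, 0.756, 0.654, -0.001]
wrist_force: [-1.0, -0.8, 1.0]
gripper_width: 0.0853
grasp_force: 0.0
```

Run:
```python
from bench import *;from h import *
print(sense()["tcp_pos"],sense()["tool_rot"])
c=camera("side")
try: report(c)
except Exception as e: print(e)
b=camera("top")["pixels"][80:320,180:460]
a=c["pixels"][60:300,120:440]
cv2.imwrite("pics/s4.png",cv2.resize(np.hstack([a,b]),None,fx=1.3,fy=1.3)[:,:,::-1])
```

```text
[0.48130138 0.04259505 0.01910492] [-6.03091166e-04  7.56172170e-01  6.54372091e-01 -6.71903128e-04]
blue 261 med z 58.0 mean [605.3  27.5  56.1] (array([606.3,  24.4]), array([13.6, 29.2]), 82.7)
bluetop 91 med z 71.3 mean [606.   25.1  70.8] (array([606.4,  24.2]), array([13.5, 28.9]), 83.3)
tray 1128 med z 22.0 mean [644.   38.5  22.4] (array([644.9,  25.9]), array([126.2, 120.3]), 69.0)
board 11365 med z 11.8 mean [585.9  75.1  11.8] (array([617.4,  20.5]), array([262.5, 419. ]), 81.7)
hood 3425 med z 190.5 mean [737.9  26.5 190.4] (array([747.2,   1.7]), array([242.2, 151.3]), 81.6)
attempt to get argmax of an empty sequence
```

View pics/s4.png

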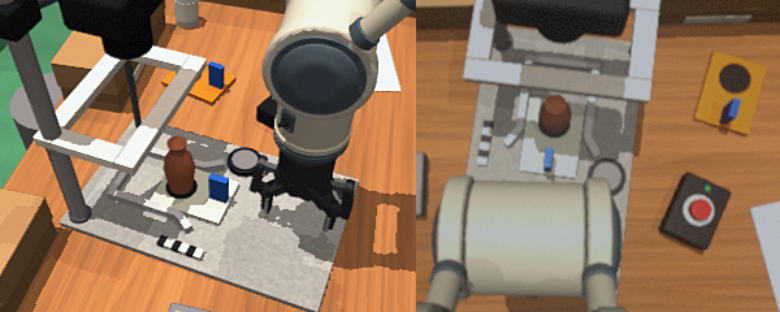

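The jar is upright on the tray (left panel), and the open gripper is behind the blade and lined up with it. I'll start pushing.

>>> drive_tool(
  plan=[
    {"tx": 8,"ty": -1.2,"tz": 0,"spin": 0},
    {"tx": 10,"ty": -1.5,"tz": 0,"spin": 0},
    {"tx": 10,"ty": -1.5,"tz": 0,"spin": 0},
    {"tx": 8,"ty": -1.2,"tz": 0,"spin": 0},
    {"tx": 5,"ty": -0.7,"tz": 0,"spin": 0},
    {"tx": 3,"ty": -0.4,"tz": 0,"spin": 0},
    {"tx": 3,"ty": -0.4,"tz": 0,"spin": 0},
    {"tx": 3,"ty": -0.4,"tz": 0,"spin": 0},
    {"tx": 3,"ty": -0.4,"tz": 0,"spin": 0},
    {"tx": 3,"ty": -0.4,"tz": 0,"spin": 0},
  ],
)

```text
time_s: 8.95
tcp_pos: [0.5377, 0.0345, 0.0202]
tool_rot: [-0.0, 0.758, 0.653, -0.0]
wrist_force: [-2.4, 0.6, 1.4]
gripper_width: 0.0858
grasp_force: 1.3
```

>>> drive_tool(
  plan=[
    {"tx": 3,"ty": -0.4,"tz": 0,"spin": 0},
    {"tx": 3,"ty": -0.4,"tz": 0,"spin": 0},
    {"tx": 3,"ty": -0.5,"tz": 0,"spin": 0},
    {"tx": 3,"ty": -0.5,"tz": 0,"spin": 0},
    {"tx": 3,"ty": -0.4,"tz": 0,"spin": 0},
    {"tx": 3,"ty": -0.5,"tz": 0,"spin": 0},
    {"tx": 3,"ty": -0.5,"tz": 0,"spin": 0},
    {"tx": 3,"ty": -0.4,"tz": 0,"spin": 0},
    {"tx": 3,"ty": -0.5,"tz": 0,"spin": 0},
    {"tx": 3,"ty": -0.5,"tz": 0,"spin": 0},
  ],
)

```text
time_s: 9.78
tcp_pos: [0.5682, 0.0299, 0.0203]
tool_rot: [-0.0, 0.758, 0.653, -0.0]
wrist_force: [-1.9, 1.2, 0.6]
gripper_width: 0.0854
grasp_force: 0.9
```

Run:
```python
from bench import *;from h import *
print(sense()["tcp_pos"],sense()["wrist_force"])
c=camera("side")
try: report(c)
except Exception as e: print(e)
b=camera("top")["pixels"][80:320,180:460]
a=c["pixels"][60:300,120:440]
cv2.imwrite("pics/s5.png",cv2.resize(np.hstack([a,b]),None,fx=1.3,fy=1.3)[:,:,::-1])
```

```text
[0.56822505 0.0298777  0.02025269] [-1.90816911  1.20059249  0.63778944]
blue 206 med z 54.9 mean [638.8  24.3  54.9] (array([638.5,  24.2]), array([14.6, 33.6]), 65.7)
bluetop 44 med z 71.1 mean [641.7  22.2  70.9] (array([639.3,  24.7]), array([11.2, 33.7]), 55.6)
tray 681 med z 22.0 mean [675.   37.5  22.4] (array([664.5,  31.8]), array([108.,  92.]), 64.5)
board 12506 med z 11.8 mean [564.   70.3  11.8] (array([617.5,  20.9]), array([262.2, 419.4]), 81.7)
hood 3227 med z 190.5 mean [741.5  33.  190.4] (array([747.4,   1.9]), array([241.6, 151.1]), 81.6)
red 124 med z 57.5 mean [ 527.  -197.4   56.6] (array([ 528.4, -199.6]), array([28.9, 31.5]), 34.8)
jar 651 med z 81.6 mean [698.5  20.2  79.4] (array([699.8,  14.9]), array([46.5, 29.5]), 47.0)
jartop 56 med z 121.3 mean [697.9   9.9 120.9] (array([696.8,   7.9]), array([27.4, 11.4]), 79.8)
rails 1011 med z 23.5 mean [706.6  38.8  24. ] (array([706.8,  18.2]), array([110.1, 141.4]), 76.9)
```

View pics/s5.png

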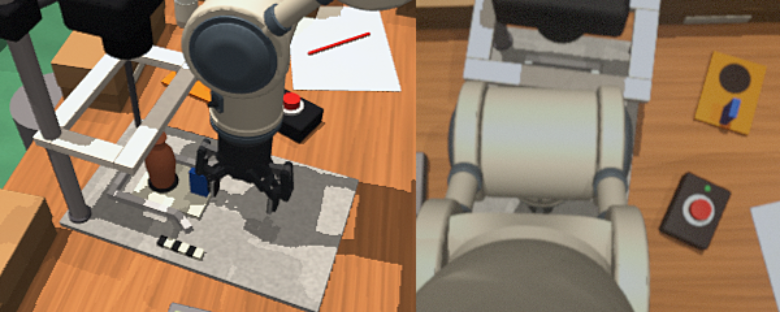

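The jar is upright with the finger against the blade, and there is ample clearance to the hood (its near bar sits ahead of the wrist). About 26 mm remain.

>>> drive_tool(
  plan=[
    {"tx": 2.5,"ty": -0.4,"tz": 0,"spin": 0},
    {"tx": 2.5,"ty": -0.4,"tz": 0,"spin": 0},
    {"tx": 2.5,"ty": -0.4,"tz": 0,"spin": 0},
    {"tx": 2.5,"ty": -0.4,"tz": 0,"spin": 0},
    {"tx": 2.5,"ty": -0.4,"tz": 0,"spin": 0},
    {"tx": 2.5,"ty": -0.4,"tz": 0,"spin": 0},
    {"tx": 2,"ty": -0.3,"tz": 0,"spin": 0},
    {"tx": 1.5,"ty": -0.2,"tz": 0,"spin": 0},
    {"tx": 1,"ty": -0.1,"tz": 0,"spin": 0},
    {"tx": 1,"ty": -0.1,"tz": 0,"spin": 0},
  ],
)

```text
time_s: 10.72
tcp_pos: [0.5885, 0.0267, 0.0203]
tool_rot: [-0.0, 0.758, 0.653, -0.0]
wrist_force: [-2.6, -0.2, 2.6]
gripper_width: 0.0855
grasp_force: 1.2
```

>>> drive_tool(
  plan=[
    {"tx": 1,"ty": -0.1,"tz": 0,"spin": 0},
    {"tx": 1,"ty": -0.2,"tz": 0,"spin": 0},
    {"tx": 1,"ty": -0.1,"tz": 0,"spin": 0},
    {"tx": 0,"ty": 0,"tz": 0,"spin": 0},
  ],
)

```text
time_s: 11.05
tcp_pos: [0.5917, 0.0264, 0.0203]
tool_rot: [0.0, 0.758, 0.653, 0.0]
wrist_force: [-0.9, -0.2, 0.0]
gripper_width: 0.0851
grasp_force: 0.7
```

>>> drive_tool(
  plan=[
    {"tx": 1,"ty": -0.1,"tz": 0,"spin": 0},
    {"tx": 1,"ty": -0.2,"tz": 0,"spin": 0},
    {"tx": 1,"ty": -0.1,"tz": 0,"spin": 0},
    {"tx": 0,"ty": 0,"tz": 0,"spin": 0},
  ],
)

```text
time_s: 11.38
tcp_pos: [0.5936, 0.026, 0.0202]
tool_rot: [-0.001, 0.758, 0.653, -0.001]
wrist_force: [-7.8, -1.1, 5.2]
gripper_width: 0.0857
grasp_force: 4.1
```

Run:
```python
from bench import *;from h import *
print(sense()["tcp_pos"],sense()["wrist_force"])
c=camera("side")
W,H=cloud(c);x,y,z=W[...,0],W[...,1],W[...,2];h,s,v=H[...,0],H[...,1],H[...,2]
d=lambda P:np.c_[(P[:,0]*1000-617.7)*.989-(P[:,1]*1000-21.2)*.147,(P[:,0]*1000-617.7)*.147+(P[:,1]*1000-21.2)*.989]
b=d(W[big((abs(y)<.12)&(h>100)&(h<130)&(s>120)&(z>.03)&(x<.8))]);print("blade",len(b),np.percentile(b,[2,50,98],axis=0).round(1).tolist())
j=d(W[big((abs(y)<.12)&((h<15)|(h>170))&(s>90)&(z>.03)&(z<.14)&(x<.85))]);print("jar",len(j),np.percentile(j,[1,50,99],axis=0).round(1).tolist())
cv2.imwrite("pics/s6.png",cv2.resize(c["pixels"][120:290,150:380],None,fx=3,fy=3)[:,:,::-1])
```

```text
[0.59364065 0.02596229 0.02017491] [-7.80776643 -1.07497792  5.24003633]
blade 191 [[29.6, -0.5], [45.5, 6.0], [60.5, 13.1]]
jar 352 [[90.8, -11.3], [98.0, 12.9], [121.7, 23.0]]
```

View pics/s6.png

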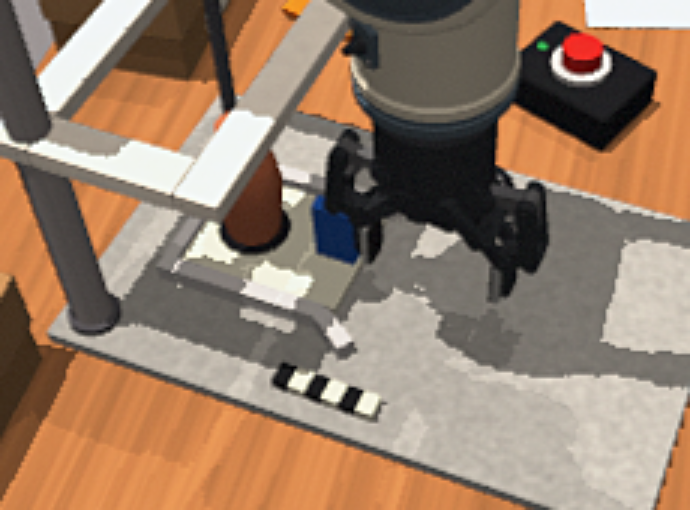

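>>> drive_tool(
  plan=[
    {"tx": 0.7,"ty": -0.1,"tz": 0,"spin": 0},
    {"tx": 0.7,"ty": -0.1,"tz": 0,"spin": 0},
    {"tx": 0.6,"ty": -0.1,"tz": 0,"spin": 0},
    {"tx": 0,"ty": 0,"tz": 0,"spin": 0},
    {"tx": 0,"ty": 0,"tz": 0,"spin": 0},
  ],
)

```text
time_s: 11.85
tcp_pos: [0.5939, 0.0258, 0.0201]
tool_rot: [-0.002, 0.758, 0.653, -0.002]
wrist_force: [-17.6, 0.3, 13.1]
gripper_width: 0.0852
grasp_force: 9.6
```

It's firmly against something: 18 N with only 0.3 mm of motion. I'll back off and check that it really is home.

>>> drive_tool(
  plan=[
    {"tx": -3,"ty": 0.4,"tz": 0,"spin": 0},
    {"tx": -10,"ty": 1.5,"tz": 0,"spin": 0},
    {"tx": -25,"ty": 3.7,"tz": 0,"spin": 0},
    {"tx": -30,"ty": 4.4,"tz": 0,"spin": 0},
    {"tx": -30,"ty": 4.4,"tz": 0,"spin": 0},
    {"tx": -30,"ty": 4.4,"tz": 0,"spin": 0},
    {"tx": 0,"ty": 0,"tz": 0,"spin": 0},
  ],
)

```text
time_s: 12.43
tcp_pos: [0.4621, 0.0452, 0.0201]
tool_rot: [-0.002, 0.757, 0.653, -0.002]
wrist_force: [-0.1, 0.6, -0.8]
gripper_width: 0.0852
grasp_force: 0.0
```

Run:
```python
from bench import *;from h import *
print(sense()["tcp_pos"],sense()["wrist_force"])
d=lambda P:np.c_[(P[:,0]*1000-617.7)*.989-(P[:,1]*1000-21.2)*.147,(P[:,0]*1000-617.7)*.147+(P[:,1]*1000-21.2)*.989,P[:,2]*1000]
ims=[]
for n in("side","top"):
    c=camera(n);W,H=cloud(c);S=d(W.reshape(-1,3)).reshape(W.shape);X,Y,z=S[...,0],S[...,1],S[...,2];h,s,v=H[...,0],H[...,1],H[...,2]
    b=S[big((abs(Y)<60)&(h>100)&(h<130)&(s>120)&(z>68)&(z<78)&(X<100))];print(n,"bladetop",len(b),rect(b/1000))
    j=S[big((abs(Y)<60)&((h<15)|(h>170))&(s>90)&(z>100)&(z<130)&(X>60))] if n=="side" else b[:1]
    print("jar",len(j),rect(j/1000))
    ims.append(c["pixels"])
    m=(abs(Y)<45)&(z>18)&(z<25)&(s<60)&(X>0)&(X<158);print("tray x range",np.percentile(X[m],[.5,1,99,99.5]).round(1),np.percentile(Y[m],[1,99]).round(1))
    # end stop top
    m=(abs(Y)<45)&(z>24.6)&(z<30)&(X>140)&(X<175);print("stop",m.sum(),np.percentile(X[m],[2,98]).round(1) if m.sum() else 0)
a=cv2.resize(ims[0][140:260,160:310],(750,600))
b=cv2.resize(ims[1][90:210,200:350],(750,600))
cv2.imwrite("pics/s7.png",cv2.resize(np.hstack([a,b]),(800,320))[:,:,::-1])
```

```text
[0.46209855 0.04521257 0.02012323] [-0.11416739  0.59118263 -0.84218079]
side bladetop 82 (array([47.3,  0.8]), array([28.7, 13.9]), 3.2)
jar 13 (array([127.3,  -0.3]), array([ 5.1, 15.8]), 2.7)
tray x range [ 29.7  30.  151.4 153.7] [-43.7  44.3]
stop 56 [149.5 159.4]
top bladetop 69 (array([48. ,  1.5]), array([ 9.2, 27.6]), 88.4)
jar 1 (array([60.6,  4.5]), array([0., 0.]), 0.0)
tray x range [ 31.5  31.6 151.5 152. ] [-42.6  44.1]
stop 140 [146.6 161.9]
```

View pics/s7.png

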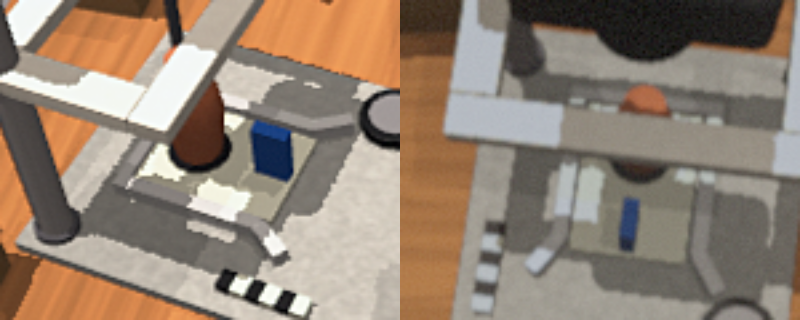

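The tray is home: the blade is centred at stand x≈47.5 (should be 48), the tray front is at the stop, and the jar is upright on its spot. Next is the shutter button.

>>> drive_tool(
  plan=[
    {"tx": 0,"ty": 0,"tz": 25,"spin": 0},
    {"tx": 0,"ty": 0,"tz": 30,"spin": 0},
    {"tx": 0,"ty": 0,"tz": 30,"spin": 0},
    {"tx": 0,"ty": -20,"tz": 15,"spin": 0},
    {"tx": 10,"ty": -30,"tz": 0,"spin": 0},
    {"tx": 10,"ty": -35,"tz": 0,"spin": 0},
    {"tx": 10,"ty": -35,"tz": 0,"spin": 0},
    {"tx": 12,"ty": -35,"tz": 0,"spin": 0},
    {"tx": 12,"ty": -35,"tz": 0,"spin": 0},
    {"tx": 12,"ty": -35,"tz": 0,"spin": 0},
  ],
  claw=0,
)

```text
time_s: 13.37
tcp_pos: [0.536, -0.1832, 0.1207]
tool_rot: [0.001, 0.758, 0.653, 0.0]
wrist_force: [0.6, 0.1, 0.8]
gripper_width: 0.0001
grasp_force: 0.0
```

>>> drive_tool(
  plan=[
    {"tx": 0,"ty": -19,"tz": 0,"spin": 0},
    {"tx": 0,"ty": 0,"tz": -15,"spin": 0},
    {"tx": 0,"ty": 0,"tz": -15,"spin": 0},
    {"tx": 0,"ty": 0,"tz": -10,"spin": 0},
    {"tx": 0,"ty": 0,"tz": -10,"spin": 0},
    {"tx": 0,"ty": 0,"tz": 0,"spin": 0},
  ],
)

```text
time_s: 13.87
tcp_pos: [0.5342, -0.1993, 0.0687]
tool_rot: [-0.001, 0.758, 0.653, -0.0]
wrist_force: [-1.1, -0.1, 0.0]
gripper_width: 0.0002
grasp_force: 0.0
```

Run:
```python
from bench import *;from h import *
print(sense()["tcp_pos"],sense()["wrist_force"])
c=camera("side");W,H=cloud(c);z=W[...,2]
cv2.imwrite("pics/s8.png",cv2.resize(c["pixels"][60:220,260:440],None,fx=3,fy=3)[:,:,::-1])
```

```text
[ 0.53419075 -0.19926189  0.06866198] [-1.0659701  -0.14148978  0.03119191]
```

View pics/s8.png

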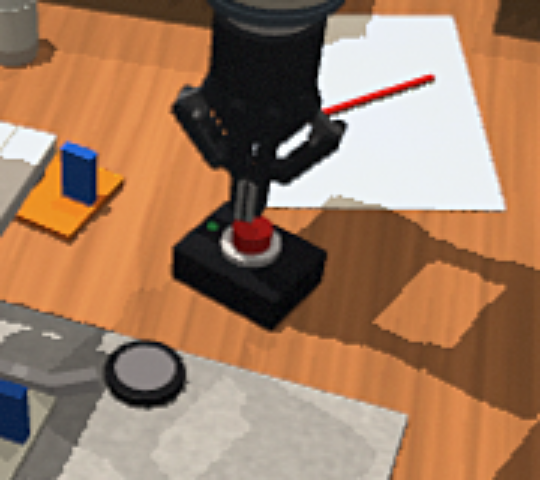

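The shut fingers are just above the button, about 6 mm too far in +x (fingertips at (245,215), button at (253,235)). I'll correct that and come down to just above it.

>>> drive_tool(
  plan=[
    {"tx": -6,"ty": 0,"tz": 0,"spin": 0},
    {"tx": 0,"ty": 0,"tz": -4,"spin": 0},
    {"tx": 0,"ty": 0,"tz": -4,"spin": 0},
    {"tx": 0,"ty": 0,"tz": 0,"spin": 0},
    {"tx": 0,"ty": 0,"tz": 0,"spin": 0},
  ],
)

```text
time_s: 14.33
tcp_pos: [0.5285, -0.1995, 0.0623]
tool_rot: [-0.0, 0.758, 0.653, -0.0]
wrist_force: [0.2, -0.1, 0.9]
gripper_width: 0.0005
grasp_force: 0.0
```

>>> drive_tool(
  plan=[
    {"tx": 0,"ty": 0,"tz": -2,"spin": 0},
    {"tx": 0,"ty": 0,"tz": -2,"spin": 0},
    {"tx": 0,"ty": 0,"tz": -2,"spin": 0},
    {"tx": 0,"ty": 0,"tz": -2,"spin": 0},
    {"tx": 0,"ty": 0,"tz": 0,"spin": 0},
    {"tx": 0,"ty": 0,"tz": 0,"spin": 0},
  ],
)

```text
time_s: 14.83
tcp_pos: [0.5286, -0.1995, 0.0542]
tool_rot: [0.0, 0.758, 0.653, 0.0]
wrist_force: [1.2, -0.9, 2.4]
gripper_width: -0.0001
grasp_force: 1.0
```

>>> drive_tool(
  plan=[
    {"tx": 0,"ty": 0,"tz": -1,"spin": 0},
    {"tx": 0,"ty": 0,"tz": -1,"spin": 0},
    {"tx": 0,"ty": 0,"tz": 0,"spin": 0},
    {"tx": 0,"ty": 0,"tz": 0,"spin": 0},
  ],
)

```text
time_s: 15.17
tcp_pos: [0.5286, -0.1995, 0.0523]
tool_rot: [0.0, 0.758, 0.653, 0.0]
wrist_force: [1.1, 0.5, 3.4]
gripper_width: 0.0
grasp_force: 1.4
```

>>> drive_tool(
  plan=[
    {"tx": 0,"ty": 0,"tz": -0.5,"spin": 0},
    {"tx": 0,"ty": 0,"tz": 0,"spin": 0},
    {"tx": 0,"ty": 0,"tz": 0,"spin": 0},
  ],
)

```text
time_s: 15.42
tcp_pos: [0.5286, -0.1995, 0.052]
tool_rot: [0.0, 0.758, 0.653, 0.0]
wrist_force: [0.5, 0.3, 5.5]
gripper_width: -0.0
grasp_force: 3.0
```

At the halfway stop: z is 52.0 mm and the force is 5.5 N, between 3 and 8. I'll hold there for over a second.

>>> drive_tool(
  plan=[
    {"tx": 0,"ty": 0,"tz": 0,"spin": 0},
    {"tx": 0,"ty": 0,"tz": 0,"spin": 0},
    {"tx": 0,"ty": 0,"tz": 0,"spin": 0},
    {"tx": 0,"ty": 0,"tz": 0,"spin": 0},
    {"tx": 0,"ty": 0,"tz": 0,"spin": 0},
    {"tx": 0,"ty": 0,"tz": 0,"spin": 0},
    {"tx": 0,"ty": 0,"tz": 0,"spin": 0},
    {"tx": 0,"ty": 0,"tz": 0,"spin": 0},
    {"tx": 0,"ty": 0,"tz": 0,"spin": 0},
    {"tx": 0,"ty": 0,"tz": 0,"spin": 0},
  ],
)

```text
time_s: 16.25
tcp_pos: [0.5286, -0.1996, 0.052]
tool_rot: [0.0, 0.758, 0.653, 0.0]
wrist_force: [-0.7, 0.7, 5.8]
gripper_width: -0.0004
grasp_force: 3.0
```

>>> drive_tool(
  plan=[
    {"tx": 0,"ty": 0,"tz": 0,"spin": 0},
    {"tx": 0,"ty": 0,"tz": 0,"spin": 0},
    {"tx": 0,"ty": 0,"tz": 0,"spin": 0},
  ],
)

```text
time_s: 16.5
tcp_pos: [0.5286, -0.1996, 0.052]
tool_rot: [0.0, 0.758, 0.653, 0.0]
wrist_force: [0.8, 0.1, 5.1]
gripper_width: 0.0001
grasp_force: 3.0
```

>>> drive_tool(
  plan=[
    {"tx": 0,"ty": 0,"tz": -2,"spin": 0},
    {"tx": 0,"ty": 0,"tz": -2,"spin": 0},
    {"tx": 0,"ty": 0,"tz": -2,"spin": 0},
    {"tx": 0,"ty": 0,"tz": -1,"spin": 0},
    {"tx": 0,"ty": 0,"tz": -1,"spin": 0},
    {"tx": 0,"ty": 0,"tz": 0,"spin": 0},
    {"tx": 0,"ty": 0,"tz": 0,"spin": 0},
  ],
)

```text
time_s: 17.08
tcp_pos: [0.5288, -0.1996, 0.0453]
tool_rot: [0.001, 0.758, 0.653, 0.0]
wrist_force: [-4.7, 3.2, 32.3]
gripper_width: 0.0001
grasp_force: 16.2
```

The button is fully down on its hard stop. I'll let go.

>>> drive_tool(
  plan=[
    {"tx": 0,"ty": 0,"tz": 5,"spin": 0},
    {"tx": 0,"ty": 0,"tz": 10,"spin": 0},
    {"tx": 0,"ty": 0,"tz": 20,"spin": 0},
    {"tx": 0,"ty": 0,"tz": 25,"spin": 0},
    {"tx": -10,"ty": 0,"tz": 25,"spin": 0},
    {"tx": -25,"ty": 0,"tz": 25,"spin": 0},
    {"tx": -30,"ty": 0,"tz": 0,"spin": 0},
    {"tx": -30,"ty": 0,"tz": 0,"spin": 0},
    {"tx": 0,"ty": 0,"tz": 0,"spin": 0},
  ],
)

```text
time_s: 17.83
tcp_pos: [0.4282, -0.1981, 0.1538]
tool_rot: [-0.002, 0.758, 0.652, -0.001]
wrist_force: [1.0, -0.8, -2.1]
gripper_width: -0.0
grasp_force: 0.0
```

Run:
```python
from bench import *;from h import *
d=lambda P:np.c_[(P[:,0]*1000-617.7)*.989-(P[:,1]*1000-21.2)*.147,(P[:,0]*1000-617.7)*.147+(P[:,1]*1000-21.2)*.989,P[:,2]*1000]
c=camera("side");W,H=cloud(c);S=d(W.reshape(-1,3)).reshape(W.shape);X,Y,z=S[...,0],S[...,1],S[...,2];h,s,v=H[...,0],H[...,1],H[...,2]
b=S[big((abs(Y)<60)&(h>100)&(h<130)&(s>120)&(z>68)&(z<78)&(X<100))];print("blade",rect(b/1000))
r=W[big((W[...,1]<-.1)&(W[...,1]>-.3)&((h<6)|(h>174))&(s>150)&(z>30)&(z<70))];print("red z",np.percentile(r[:,2],[50,95]))
print(sense()["tcp_pos"],sense()["wrist_force"])
print(job_done())
```

```text
blade (array([46.8,  1.3]), array([13.6, 29. ]), 89.6)
red z [0.0574353 0.0594164]
[ 0.43066015 -0.19883471  0.15395741] [ 0.72955129 -0.4121738   0.68512459]
the job is handed in; nothing more can be done
None
```

The tray is home against the end stop with the jar on its spot, and I held the shutter button at halfway for over a second, pressed it fully down and released it. The job is handed in at about 18 s; the verdict was not shown.

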